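# Gauge pin into the bracket, bracket held home in the corner of the checking fixture

### The job

Check the bore position of the aluminium bracket that lies loose on the checking fixture: take the green-handled gauge pin from the rack, stand it all the way down in the bracket's bore while the bracket is still clear of the probe, and let go of the pin. Then move the bracket snugly into the corner, pin towards the probe, without ramming it, so that it sits flat and square against both fences at once and the pin pushes the probe in. Finish while still holding the bracket pressed against both fences for the reading, and leave the other gauges, parts and tools where they are.

Things in the scene. Friction and masses are not known exactly. Their poses are not given: they have to be found in the camera images.
- fixture: fixed checking fixture: dark steel plate 240 (x) x 160 (y) x 12 mm; origin: centre of its underside. Fences along its +y side and +x end make a corner open to -x, -y. Behind the end fence a clamp block (44 mm above the plate, x 86 to 114, y 8 to 42 mm) holds a level 8 mm probe, axis 30 mm above the plate at y = 25 mm, pointing to -x over that fence
- side_fence: ground steel fence bar on the plate, 135 (x) x 16 (y) x 20 mm high, fixed to the fixture and parallel with its axes; origin: centre of its underside, on the plate's top. Its -y face (8 mm from the origin) locates the bracket's long side
- end_fence: ground steel fence bar on the plate, 16 (x) x 72 (y) x 20 mm high, fixed to the fixture and parallel with its axes; origin: centre of its underside, on the plate's top. Its -x face (8 mm from the origin) locates the bracket's end. There is a relief gap between the two fences
- corner (a point): the point on the plate's top (12 mm above the bench) where the planes of the two fence faces meet; axes as the fixture's. With the bracket home, its origin lies 55 mm to -x and 30 mm to -y of this point, its axes along the fixture's, and its bore at 20 mm to -x and 30 mm to -y
- probe_tip (a point): the red ball tip (6 mm) of the spring probe, 30 mm above the plate; when free it reaches 20 mm from the end fence's face towards -x. It only meets the pin, not the bracket, which passes below it
- probe (a joint): how far the probe tip is pushed in, m: 0 free, grows as the pin pushes it towards the fixture's +x, stop at 0.009; about 0.003 to 0.005 with the bracket home (spring about 0.3 to 0.6 N)
- bracket: loose aluminium bracket to check (axes along its foot), 0.35 to 0.7 kg, on the fixture's plate 30 to 55 mm short of home in the fixture's x and 25 to 50 mm in its y, turned up to 17 degrees, bore end towards the end fence. Foot 110 (x) x 60 (y) x 24 mm; boss 44 (x) x 40 (y) mm, from 24 to 60 mm high, centred at x = -28 mm; bore at x = +35 mm. Origin: centre of the underside
- boss (a point): grip point in the middle of the bracket's boss, 45 mm above its underside, 15 mm below the boss's top; grip across the 40 mm width (bracket's y) with the fingertips above the 24 mm foot (they then clear the 20 mm fences). The plate and fences are ground and oiled (friction about 0.25): the bracket slides at 1 to 3 N, more if it is borne down on
- bore (a point): centre of the mouth of the pin bore in the top of the bracket's foot, 24 mm above its underside: 11.2 mm wide with a small chamfer, blind, 18 mm deep; axes as the bracket's
- green_gauge: gauge pin to use, 60 g: steel shank 10 mm thick, 48 mm long, chamfered foot, then a green handle 16 mm thick, 32 mm high (80 mm in all). Origin: centre of its foot, z up. Stands loosely in one of the rack's holes, foot 8 mm above the bench; fully in the bore its foot is 6 mm above the bracket's underside and its handle starts 30 mm above the bracket's foot
- green_grip (a point): middle of the green handle, 64 mm above the pin's foot
- red_gauge: like the green one but with a red handle; stands in the rack, leave it
- black_gauge: like the green one but with a black handle; stands in the rack, leave it
- rack: fixed wooden rack 130 (x) x 46 (y) x 30 mm with a row of three 11.4 mm holes, 45 mm apart along its x, 22 mm deep, holding the gauges upright in any order; it stands left or right of the fixture. Origin: centre of its underside
- drill_stand: fixed black block of the rack's footprint with upright drills up to 125 mm high, on the other side of the fixture from the rack; stay clear of it
- next_bracket: an identical bracket that waits on the bare bench; leave it
- end_mill_a: end mill lying on the bench, 16 mm thick, 90 mm long; leave it
- end_mill_b: end mill lying on the bench, 14 mm thick, 75 mm long; leave it
- hex_driver: driver with a red handle lying on the bench right of the fixture, 170 mm long; leave it
Mind the look-alikes: they are no part of the job. Leave any purple or red look-alike of the bracket alone.

How it is judged:
By the outcome, as a careful person would: the job done as asked, in the order asked, and still so for the second after the job is handed in, while the arm keeps its last pose, push and grip.
It also fails if it takes over 64 s, if anything falls off the work surface, if the arm or the gripper's body presses on something with over 40 N, if the wrist force passes 120 N, or if a joint passes its speed limit or range.

### The arm

A 7-joint arm with a two-finger parallel gripper is mounted at the origin on the work surface. World frame = base frame: x ahead of the robot, y to its left, z up, the work surface at z = 0. Lengths are in m, angles in degrees, forces in N, time in s.
With the tool pointing down it reaches from about 0.425 to 0.875 m from the base axis. Payload 4.7 kg.
Tool frame: the origin (TCP) lies midway between the tips of the shut fingers; the grasp point (between the pads) lies 19 mm behind it; z points along the fingers, y is the line along which they close (so a half turn about z gives the same grasp; the last joint's range is limited). The gripper opens to 87 mm and grips with 3 to 60 N. Pads are 19 mm wide; open, the fingers measure 117 mm over their backs; the gripper's body (75 mm by 190 mm) begins 51 mm behind the grasp point.
Start: joints at [67.271, 18.392, -4.016, 83.108, 1.295, 78.541, -3.26], TCP at [0.26, -0.596, 0.223] pointing down, gripper open.
Joint ranges: [-163.93, 163.93], [-17.29, 119.83], [-79.2, 71.16], [3.27, 140.29], [-89.18, 269.18], [5.43, 117.66], [-154.24, 154.24]. Speed limits (degrees/s): [147.25, 147.25, 180, 180, 180, 180, 180].

### API

Orientations are given as [roll, pitch, yaw] about the fixed x, y, z axes, in that order (R = Rz(yaw) Ry(pitch) Rx(roll)).
In Python, from cell import env gives the robot as it stands. The module is installed in compiled form; this text tells all that it offers.
- The arm moves only by the tool send_rows, never from a script. Its argument "series" is a list of rows, each an object with "travel": the shift along the tool's x, y, z in cm, a list of three; "dr": the turn, a rotation vector about the tool's x, y, z in degrees, a list of three; "claw": the finger opening in cm, from 0 to 8.7. In form: [{"travel": [tx, ty, tz], "dr": [wx, wy, wz], "claw": claw}, ...]. A call has 1 to 12 rows; each row is the pose to reach, as a shift and turn from the pose commanded when the call began, along the tool's axes at that moment; what a row does not reach only later rows make up. A row lasts 1/12 s, in which the tool goes at most 41.7 mm and 7.16 degrees, less where a joint would pass 70% of its speed; a pose out of reach is approached as far as the arm can. A call with a gripper value outside its range is refused whole. The fingers move at their own pace and stop on an object; "grip_force" is the grip in N (left out, the last holds). Time passes only in rows, so rows that repeat a pose let the fingers close. It gives the time, the measured TCP pose, the force and the opening at its end, in the units of the state.
- env.get_obs(): the state, without advancing time (a new reading comes with each control period).
- env.read_camera(name): name is "scene" or "top"; returns the picture (480x640x3 uint8, blue, green, red); there is no depth.
- env.calibration(name): a dict with "fx", "fy", "cx", "cy" (pixels), "distortion" ([k1, k2, p1, p2, k3] as OpenCV has them; the pictures are not rectified), "cam_to_world" (4x4, takes a point from camera to world coordinates). Camera axes: x right, y down, z forward; pixel columns grow to the right and rows downward; lengths in m; the calibration is good to about 2 mm. A picture is of the moment at which its call begins. calibration takes no time and is no camera call.
- env.sign_off(): hands the job in, once; it reports no verdict.
The state is a dict: "time_s": time; "qpos": joint angles; "joint_velocities": joint speeds; "effort": joint torques, N m; "tool_pos": TCP position; "tool_rot": TCP orientation; "force": force on the tool from outside, world axes, zero at the start; "wrist_torque": the same for the moment, N m; "grip_width": finger opening in m.
Only numpy, scipy, OpenCV 4.12 (cv2) and the standard library are available. Lean on these libraries where they do the work, as an engineer would, in place of code of your own. Each camera call takes 0.05 s, during which the arm holds its last target. There are 200 camera calls.

## Working session

There is one attempt and no reset: what is moved stays moved. The work goes in short steps, Python scripts to look and compute and a tool call to move; the robot and the scene stay as the last step left them, time stands still between calls to the robot, and variables do not carry over. Pictures are saved under pics/ and viewed, on a budget of 10 in all, crops included, one or two more only if the job needs it, and the job is handed in when it is done.

Besides the shell and the picture viewer there is one more tool, called after "Call:" as name(argument=value, ...), one argument or row to a line, values as JSON. send_rows: Moves the arm, as the interface text tells. Its arguments: {"type":"object","properties":{"series":{"type":"array"},"grip_force":{"type":"number"}},"required":["series"]}

```bash
mkdir -p pics && python3 - <<'E'
from cell import env
import cv2,numpy as np
for n in("scene","top"):
    im=env.read_camera(n);cv2.imwrite(f"pics/{n}0.png",im)
    c=env.calibration(n);print(n,c["fx"],c["cx"],c["cy"],c["distortion"]);print(np.round(c["cam_to_world"],3))
o=env.get_obs();print(o)
E
```

```text
scene 504.8450115043855 318.7993155027494 237.22534714116634 [-0.10961904  0.          0.          0.          0.        ]
[[-0.907  0.304 -0.293  0.876]
 [ 0.422  0.66  -0.622  0.687]
 [ 0.004 -0.687 -0.727  0.91 ]
 [ 0.     0.     0.     1.   ]]
top 453.8956621649501 314.1063810202644 236.54106046749288 [0.02748908 0.         0.         0.         0.        ]
[[ 0.012 -0.998  0.066  0.467]
 [-1.    -0.011  0.022 -0.008]
 [-0.021 -0.066 -0.998  1.103]
 [ 0.     0.     0.     1.   ]]
{'time_s': 0.1, 'qpos': array([67.27096285, 18.43365773, -4.01556537, 83.16620839,  1.29589393,
       78.54192565, -3.25879248]), 'joint_velocities': array([ 0.04977722, -0.04643259, -0.09713251, -0.14806552,  0.01889269,
       -0.02373212,  0.06311742]), 'effort': array([-3.04030018e-04, -4.92572057e+01, -4.05618399e-01, -3.13400209e+01,
       -6.40631374e-02,  3.94470873e-02,  9.91757042e-05]), 'tool_pos': array([ 0.25932591, -0.59549696,  0.22159892]), 'tool_rot': array([-1.79903489e+02,  6.31107704e-03,  2.35400172e+01]), 'force': array([-0.22403472, -0.5909321 , -0.07845224]), 'wrist_torque': array([-0.00063866,  0.01488096, -0.01465765]), 'grip_width': 0.08740924581980263}
```

View pics/top0.png

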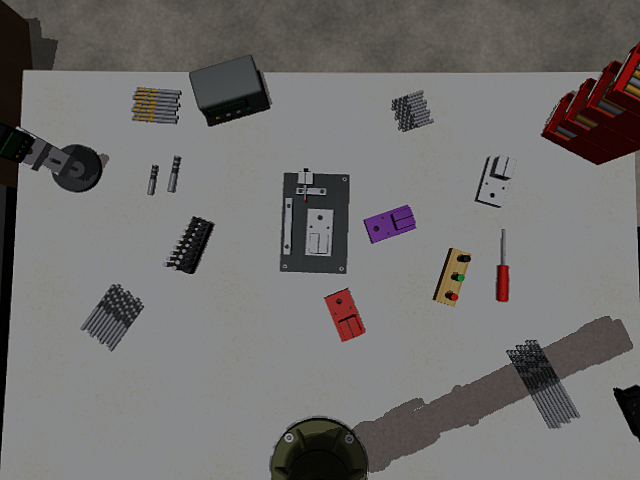

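View pics/scene0.png

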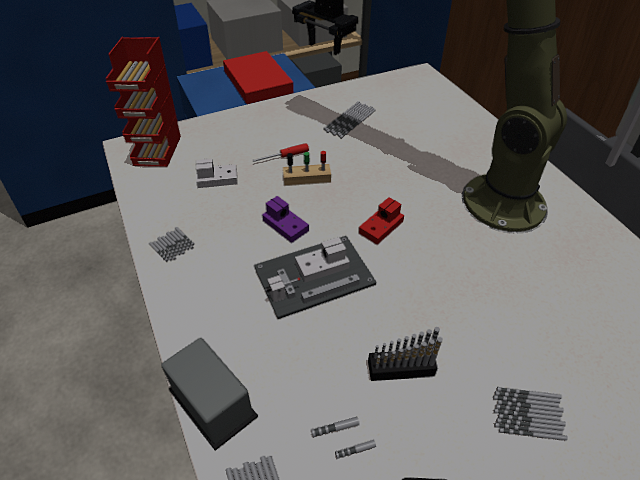

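The top view shows the fixture at about (315,222) with its probe end up (+x), the bracket at (320,232), and the rack at (452,276) with black, green and red from top to bottom. Next I'll measure these.

```bash
cat > h.py <<'E'
import cv2,numpy as np
from cell import env
def ray(n,uv):
    c=env.calibration(n);K=np.array([[c["fx"],0,c["cx"]],[0,c["fy"],c["cy"]],[0,0,1]])
    p=cv2.undistortPoints(np.array(uv,float).reshape(-1,1,2),K,np.array(c["distortion"])).reshape(-1,2)
    T=np.array(c["cam_to_world"]);return T[:3,3],np.c_[p,np.ones(len(p))]@T[:3,:3].T
def plane(n,uv,z):
    o,d=ray(n,uv);return o+d*((z-o[2])/d[:,2])[:,None]
def tri(u1,u2):
    (o1,d1),(o2,d2)=ray("top",[u1]),ray("scene",[u2]);d1,d2=d1[0],d2[0]
    s=np.linalg.lstsq(np.c_[d1,-d2],o2-o1,rcond=None)[0]
    a,b=o1+s[0]*d1,o2+s[1]*d2;return (a+b)/2,np.linalg.norm(a-b)
def px(n,P):
    c=env.calibration(n);K=np.array([[c["fx"],0,c["cx"]],[0,c["fy"],c["cy"]],[0,0,1]])
    W=np.linalg.inv(np.array(c["cam_to_world"]));return cv2.projectPoints(np.array(P,float).reshape(-1,1,3),cv2.Rodrigues(W[:3,:3])[0],W[:3,3],K,np.array(c["distortion"]))[0].reshape(-1,2)
E
python3 - <<'E'
from h import *
t=cv2.imread("pics/top0.png");s=cv2.imread("pics/scene0.png")
def blob(im,lo,hi,box):
    h=cv2.cvtColor(im,cv2.COLOR_BGR2HSV);m=cv2.inRange(h,lo,hi);k=np.zeros_like(m);x0,y0,x1,y1=box;k[y0:y1,x0:x1]=m[y0:y1,x0:x1]
    ys,xs=np.nonzero(k);return np.array([xs.mean(),ys.mean()]),len(xs)
g1=blob(t,(45,80,40),(85,255,255),(430,240,480,310));g2=blob(s,(45,80,40),(85,255,255),(280,140,340,190));print(g1,g2,tri(g1[0],g2[0]))
# rack wood
h=cv2.cvtColor(t,cv2.COLOR_BGR2HSV);m=cv2.inRange(h,(12,60,90),(30,255,255));m[:240]=0;m[310:]=0;m[:,:425]=0;m[:,480:]=0
r=cv2.minAreaRect(cv2.findNonZero(m));print("rack",r,plane("top",cv2.boxPoints(r),.03).round(4).tolist())
# plate
g=cv2.cvtColor(t,cv2.COLOR_BGR2GRAY);m=(g<110).astype(np.uint8);m[:150]=0;m[290:]=0;m[:,:265]=0;m[:,358:]=0
m=cv2.morphologyEx(m,cv2.MORPH_OPEN,np.ones((3,3)));c=max(cv2.findContours(m,0,2)[0],key=cv2.contourArea)
r=cv2.minAreaRect(c);print("plate",r,plane("top",cv2.boxPoints(r),.012).round(4).tolist())
A=cv2.resize(t[162:280,270:360],None,fx=5,fy=5,interpolation=cv2.INTER_CUBIC)[:590,:450]
B=cv2.resize(s[230:320,250:380],(350,242),interpolation=cv2.INTER_CUBIC)
C=cv2.resize(s[145:190,275:340],(350,242),interpolation=cv2.INTER_CUBIC)
o=np.zeros((590,800,3),np.uint8);o[:,:450]=A;o[:242,450:]=B;o[250:492,450:]=C;cv2.imwrite("pics/c1.png",np.clip(o*1.4,0,255).astype(np.uint8))
E
```

```text
(array([460.51219512, 277.2195122 ]), 41) (array([306.28, 155.32]), 25) (array([ 0.44613029, -0.31136715,  0.08056802]), np.float64(0.002823676024440366))
rack ((453.2000427246094, 276.9000244140625), (19.922346115112305, 55.3398551940918), 18.43494987487793) [[0.3927, -0.2679, 0.03], [0.5155, -0.3093, 0.03], [0.5013, -0.3528, 0.03], [0.3789, -0.3112, 0.03]]
plate ((314.76513671875, 222.6063690185547), (67.06581115722656, 99.69551849365234), 2.2025980949401855) [[0.4548, 0.0984, 0.012], [0.6967, 0.0932, 0.012], [0.6917, -0.0697, 0.012], [0.4507, -0.0623, 0.012]]
```

View pics/c1.png

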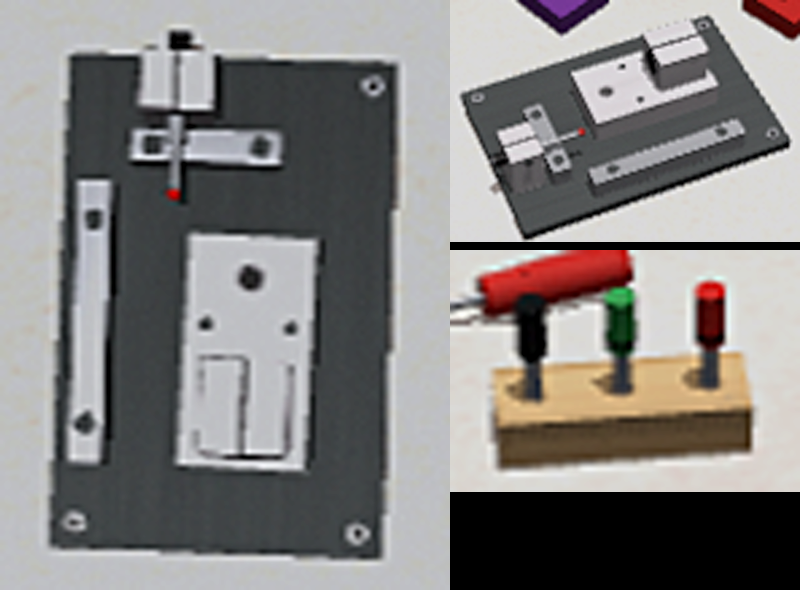

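```bash
cat >> h.py <<'E'
from scipy.spatial.transform import Rotation as Ro
def mv(p,yaw,q=True):
    o=env.get_obs();R=Ro.from_euler("xyz",o["tool_rot"],degrees=True)
    print("t",round(o["time_s"],2),"tcp",o["tool_pos"].round(4),o["tool_rot"].round(2),"F",o["force"].round(1),"w",round(o["grip_width"],4))
    T=Ro.from_euler("xyz",[180,0,yaw],degrees=True)
    print("travel cm",(R.inv().apply(np.array(p)-o["tool_pos"])*100).round(2),"dr",(R.inv()*T).as_rotvec(degrees=True).round(2))
E
python3 - <<'E'
from h import *
mv([.4465,-.311,.14],-18.6)
f=lambda u:np.array(u)/5+[270-.4,162-.4]
pr=lambda s,U,z:print(s,plane("top",f(U),z).round(4).tolist())
pr("bore",[[251,277]],.036)
pr("foot",[[190,233],[320,240],[305,470],[177,464]],.036)
pr("boss top",[[198,357],[293,362],[288,457],[195,455]],.072)
pr("side fence -y edge",[[112,180],[104,463]],.032)
pr("end fence -x edge",[[131,160],[281,166]],.032)
pr("tip",[[174,194]],.042)
E
```

```text
t 0.1 tcp [ 0.2593 -0.5955  0.2216] [-1.799e+02  1.000e-02  2.354e+01] F [-0.2 -0.6 -0.1] w 0.0874
travel cm [ 28.52 -18.59   8.19] dr [-9.000e-02  4.000e-02  4.214e+01]
bore [[0.5837, 0.0025, 0.036]]
foot [[0.6043, 0.0317, 0.036], [0.6016, -0.0299, 0.036], [0.4929, -0.0239, 0.036], [0.495, 0.0363, 0.036]]
boss top [[0.5429, 0.0259, 0.072], [0.5411, -0.0174, 0.072], [0.4978, -0.0156, 0.072], [0.4982, 0.0267, 0.072]]
side fence -y edge [[0.6299, 0.0693, 0.032], [0.4952, 0.071, 0.032]]
end fence -x edge [[0.6395, 0.0604, 0.032], [0.6373, -0.0111, 0.032]]
tip [[0.622, 0.0392, 0.042]]
```

Call:
send_rows(
  series=[
    {"travel": [28.5, -18.6, 8.2], "dr": [0, 0, 42], "claw": 4},
    {"travel": [28.5, -18.6, 8.2], "dr": [0, 0, 42], "claw": 4},
    {"travel": [28.5, -18.6, 8.2], "dr": [0, 0, 42], "claw": 4},
    {"travel": [28.5, -18.6, 8.2], "dr": [0, 0, 42], "claw": 4},
    {"travel": [28.5, -18.6, 8.2], "dr": [0, 0, 42], "claw": 4},
    {"travel": [28.5, -18.6, 8.2], "dr": [0, 0, 42], "claw": 4},
    {"travel": [28.5, -18.6, 8.2], "dr": [0, 0, 42], "claw": 4},
    {"travel": [28.5, -18.6, 8.2], "dr": [0, 0, 42], "claw": 4},
    {"travel": [28.5, -18.6, 8.2], "dr": [0, 0, 42], "claw": 4},
    {"travel": [28.5, -18.6, 8.2], "dr": [0, 0, 42], "claw": 4},
    {"travel": [28.5, -18.6, 8.2], "dr": [0, 0, 42], "claw": 4},
    {"travel": [28.5, -18.6, 8.2], "dr": [0, 0, 42], "claw": 4},
  ],
  grip_force=15,
)

```text
time_s: 1.1
tool_pos: [0.4459, -0.3125, 0.1404]
tool_rot: [180.0, 0.0, -18.5]
force: [-0.1, -0.6, 0.3]
grip_width: 0.0401
```

```bash
python3 - <<'E'
from h import *
mv([.4465,-.311,.053],-18.6)
E
```

```text
t 1.1 tcp [ 0.4459 -0.3125  0.1404] [ 1.7995e+02  4.0000e-02 -1.8500e+01] F [-0.1 -0.6  0.3] w 0.0401
travel cm [ 0.02 -0.16  8.74] dr [0.05 0.04 0.1 ]
```

Call:
send_rows(
  series=[
    {"travel": [0, -0.15, 3], "dr": [0, 0, 0], "claw": 4},
    {"travel": [0, -0.15, 6], "dr": [0, 0, 0], "claw": 4},
    {"travel": [0, -0.15, 8], "dr": [0, 0, 0], "claw": 4},
    {"travel": [0, -0.15, 8.7], "dr": [0, 0, 0], "claw": 4},
    {"travel": [0, -0.15, 8.7], "dr": [0, 0, 0], "claw": 4},
    {"travel": [0, -0.15, 8.7], "dr": [0, 0, 0], "claw": 1.2},
    {"travel": [0, -0.15, 8.7], "dr": [0, 0, 0], "claw": 1.2},
    {"travel": [0, -0.15, 8.7], "dr": [0, 0, 0], "claw": 1.2},
    {"travel": [0, -0.15, 8.7], "dr": [0, 0, 0], "claw": 1.2},
    {"travel": [0, -0.15, 8.7], "dr": [0, 0, 0], "claw": 1.2},
    {"travel": [0, -0.15, 8.7], "dr": [0, 0, 0], "claw": 1.2},
    {"travel": [0, -0.15, 8.7], "dr": [0, 0, 0], "claw": 1.2},
  ],
)

```text
time_s: 2.1
tool_pos: [0.4477, -0.3105, 0.0544]
tool_rot: [180.0, -0.1, -18.5]
force: [0.5, 1.2, 4.0]
grip_width: 0.0154
```

```bash
python3 - <<'E'
from h import *
mv([.4465,-.311,.16],-18.6)
E
```

```text
t 2.1 tcp [ 0.4477 -0.3105  0.0544] [ 1.7997e+02 -9.0000e-02 -1.8450e+01] F [0.5 1.2 4. ] w 0.0154
travel cm [ -0.08   0.09 -10.56] dr [ 0.03 -0.09  0.15]
```

Call:
send_rows(
  series=[
    {"travel": [0, 0, -2], "dr": [0, 0, 0], "claw": 1.2},
    {"travel": [0, 0, -5], "dr": [0, 0, 0], "claw": 1.2},
    {"travel": [0, 0, -8.5], "dr": [0, 0, 0], "claw": 1.2},
    {"travel": [0.3, -3.5, -8.5], "dr": [0, 0, 0], "claw": 1.2},
    {"travel": [0.7, -7.5, -8.5], "dr": [0, 0, -3], "claw": 1.2},
    {"travel": [1, -11.5, -8.5], "dr": [0, 0, -7], "claw": 1.2},
    {"travel": [1.4, -15.5, -8.5], "dr": [0, 0, -11], "claw": 1.2},
    {"travel": [1.8, -19.5, -8.5], "dr": [0, 0, -15.5], "claw": 1.2},
    {"travel": [2.1, -23.5, -8.5], "dr": [0, 0, -15.5], "claw": 1.2},
    {"travel": [2.5, -27.5, -8.5], "dr": [0, 0, -15.5], "claw": 1.2},
    {"travel": [2.8, -31.5, -8.5], "dr": [0, 0, -15.5], "claw": 1.2},
    {"travel": [3, -34, -8.5], "dr": [0, 0, -15.5], "claw": 1.2},
  ],
)

```text
time_s: 3.1
tool_pos: [0.5839, 0.0083, 0.1385]
tool_rot: [-179.9, -0.0, -2.7]
force: [0.1, 0.8, -0.7]
grip_width: 0.0154
```

```bash
python3 - <<'E'
from h import *
mv([.5837,.0025,.095],-3)
E
```

```text
t 3.1 tcp [0.5839 0.0083 0.1385] [-1.7986e+02 -2.0000e-02 -2.7000e+00] F [ 0.1  0.8 -0.7] w 0.0154
travel cm [0.01 0.59 4.35] dr [-0.14 -0.02  0.3 ]
```

Call:
send_rows(
  series=[
    {"travel": [0, 0, 0], "dr": [0, 0, 0], "claw": 1.2},
    {"travel": [0, 0, 1.5], "dr": [0, 0, 0], "claw": 1.2},
    {"travel": [0, 0, 3], "dr": [0, 0, 0], "claw": 1.2},
    {"travel": [0, 0, 4], "dr": [0, 0, 0], "claw": 1.2},
    {"travel": [0, 0, 4], "dr": [0, 0, 0], "claw": 1.2},
    {"travel": [0, 0, 4], "dr": [0, 0, 0], "claw": 1.2},
    {"travel": [0, 0, 4], "dr": [0, 0, 0], "claw": 1.2},
  ],
)

```text
time_s: 3.68
tool_pos: [0.5836, 0.0025, 0.0992]
tool_rot: [180.0, -0.1, -3.0]
force: [0.2, 0.1, -0.7]
grip_width: 0.0155
```

```bash
python3 - <<'E'
from h import *
mv([.5837,.0025,.095],-3)
t=env.read_camera("top");s=env.read_camera("scene");cv2.imwrite("pics/t2.png",t);cv2.imwrite("pics/s2.png",s)
o=env.get_obs();p=o["tool_pos"]
print("pred foot px",px("scene",[p-[0,0,.045]]),"bore px scene from top est",px("scene",[[.5837,.0025,.036]]))
A=cv2.resize(s[235:305,265:365],(800,560),interpolation=cv2.INTER_CUBIC)
cv2.imwrite("pics/c2.png",np.clip(A*1.4,0,255).astype(np.uint8))
E
```

```text
t 3.68 tcp [0.5836 0.0025 0.0992] [ 1.7999e+02 -5.0000e-02 -2.9900e+00] F [ 0.2  0.1 -0.7] w 0.0155
travel cm [ 0.01 -0.    0.42] dr [ 0.01 -0.05  0.01]
pred foot px [[306.56326086 258.29814929]] bore px scene from top est [[306.70351992 263.59875014]]
```

View pics/c2.png

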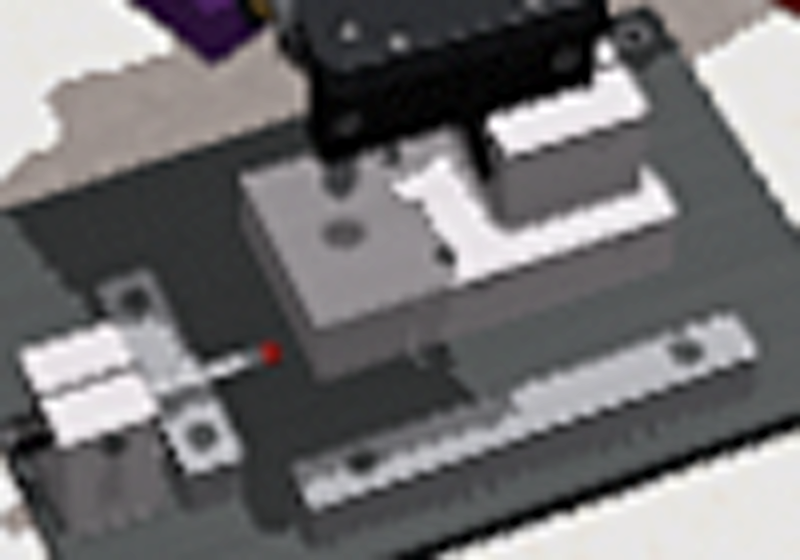

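The crop shows the pin foot at (341,193) just above the bore at (344,233), on course to within about 1 mm. I'll lower it gently.

Call:
send_rows(
  series=[
    {"travel": [0, 0, 0.6], "dr": [0, 0, 0], "claw": 1.2},
    {"travel": [0, 0, 1.1], "dr": [0, 0, 0], "claw": 1.2},
    {"travel": [0, 0, 1.4], "dr": [0, 0, 0], "claw": 1.2},
    {"travel": [0, 0, 1.6], "dr": [0, 0, 0], "claw": 1.2},
    {"travel": [0, 0, 1.8], "dr": [0, 0, 0], "claw": 1.2},
    {"travel": [0, 0, 1.9], "dr": [0, 0, 0], "claw": 1.2},
    {"travel": [0, 0, 2.0], "dr": [0, 0, 0], "claw": 1.2},
    {"travel": [0, 0, 2.0], "dr": [0, 0, 0], "claw": 1.2},
  ],
)

```text
time_s: 4.45
tool_pos: [0.5831, 0.0028, 0.0784]
tool_rot: [180.0, 0.0, -3.0]
force: [0.5, -0.2, -0.8]
grip_width: 0.0151
```

Call:
send_rows(
  series=[
    {"travel": [0, 0, 0.2], "dr": [0, 0, 0], "claw": 1.2},
    {"travel": [0, 0, 0.4], "dr": [0, 0, 0], "claw": 1.2},
    {"travel": [0, 0, 0.6], "dr": [0, 0, 0], "claw": 1.2},
    {"travel": [0, 0, 0.8], "dr": [0, 0, 0], "claw": 1.2},
    {"travel": [0, 0, 1.0], "dr": [0, 0, 0], "claw": 1.2},
    {"travel": [0, 0, 1.2], "dr": [0, 0, 0], "claw": 1.2},
    {"travel": [0, 0, 1.3], "dr": [0, 0, 0], "claw": 1.2},
    {"travel": [0, 0, 1.3], "dr": [0, 0, 0], "claw": 1.2},
  ],
)

```text
time_s: 5.12
tool_pos: [0.5829, 0.0028, 0.0652]
tool_rot: [180.0, 0.0, -3.0]
force: [0.0, -0.1, 0.1]
grip_width: 0.0158
```

Call:
send_rows(
  series=[
    {"travel": [0, 0, 0.1], "dr": [0, 0, 0], "claw": 1.2},
    {"travel": [0, 0, 0.2], "dr": [0, 0, 0], "claw": 1.2},
    {"travel": [0, 0, 0.2], "dr": [0, 0, 0], "claw": 1.2},
  ],
)

```text
time_s: 5.37
tool_pos: [0.5839, 0.0028, 0.0645]
tool_rot: [180.0, -0.1, -3.0]
force: [-1.1, -0.7, 3.7]
grip_width: 0.0149
```

Call:
send_rows(
  series=[
    {"travel": [0, 0, 0], "dr": [0, 0, 0], "claw": 4},
    {"travel": [0, 0, 0], "dr": [0, 0, 0], "claw": 4},
    {"travel": [0, 0, 0], "dr": [0, 0, 0], "claw": 4},
    {"travel": [0, 0, 0], "dr": [0, 0, 0], "claw": 4},
    {"travel": [0, 0, -2], "dr": [0, 0, 0], "claw": 4},
    {"travel": [0, 0, -4], "dr": [0, 0, 0], "claw": 4},
    {"travel": [0, 0, -6], "dr": [0, 0, 0], "claw": 6.5},
    {"travel": [-3, 0, -6.5], "dr": [0, 0, 0], "claw": 6.5},
    {"travel": [-6.3, 0, -6.5], "dr": [0, 0, 0], "claw": 6.5},
    {"travel": [-6.3, 0, -6.5], "dr": [0, 0, 0], "claw": 6.5},
    {"travel": [-6.3, 0, -6.5], "dr": [0, 0, 0], "claw": 6.5},
  ],
)

```text
time_s: 6.28
tool_pos: [0.5187, 0.0059, 0.1284]
tool_rot: [179.9, 0.0, -3.0]
force: [0.7, -0.5, -0.2]
grip_width: 0.0624
```

```bash
python3 - <<'E'
from h import *
mv([.5205,.005,.041],-2.8)
s=env.read_camera("scene");t=env.read_camera("top")
cv2.imwrite("pics/t3.png",t)
A=cv2.resize(s[215:305,265:365],(600,540),interpolation=cv2.INTER_CUBIC)
cv2.imwrite("pics/c3.png",np.clip(A*1.4,0,255).astype(np.uint8))
E
```

```text
t 6.28 tcp [0.5187 0.0059 0.1284] [ 1.7991e+02  3.0000e-02 -2.9500e+00] F [ 0.7 -0.5 -0.2] w 0.0624
travel cm [0.19 0.06 8.74] dr [ 0.09  0.03 -0.15]
```

View pics/c3.png

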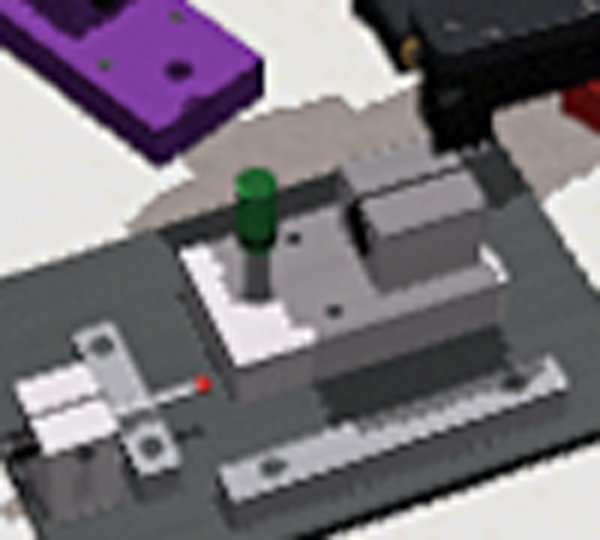

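Call:
send_rows(
  series=[
    {"travel": [0.15, 0.05, 3], "dr": [0, 0, 0], "claw": 6.2},
    {"travel": [0.15, 0.05, 6], "dr": [0, 0, 0], "claw": 6.2},
    {"travel": [0.15, 0.05, 8], "dr": [0, 0, 0], "claw": 6.2},
    {"travel": [0.15, 0.05, 8.6], "dr": [0, 0, 0], "claw": 6.2},
    {"travel": [0.15, 0.05, 8.6], "dr": [0, 0, 0], "claw": 5.2},
    {"travel": [0.15, 0.05, 8.6], "dr": [0, 0, 0], "claw": 4.7},
    {"travel": [0.15, 0.05, 8.6], "dr": [0, 0, 0], "claw": 4.3},
    {"travel": [0.15, 0.05, 8.6], "dr": [0, 0, 0], "claw": 3.7},
    {"travel": [0.15, 0.05, 8.6], "dr": [0, 0, 0], "claw": 3.7},
    {"travel": [0.15, 0.05, 8.6], "dr": [0, 0, 0], "claw": 3.7},
    {"travel": [0.15, 0.05, 8.6], "dr": [0, 0, 0], "claw": 3.7},
    {"travel": [0.15, 0.05, 8.6], "dr": [0, 0, 0], "claw": 3.7},
  ],
  grip_force=15,
)

```text
time_s: 7.38
tool_pos: [0.5229, 0.0056, 0.0439]
tool_rot: [180.0, -0.1, -3.0]
force: [-0.4, 0.1, 6.5]
grip_width: 0.0395
```

```bash
python3 - <<'E'
from h import *
mv([.5205,.005,.042],-1.5)
print(env.get_obs()["wrist_torque"].round(3))
t=env.read_camera("top");s=env.read_camera("scene");cv2.imwrite("pics/t4.png",t);cv2.imwrite("pics/s4.png",s)
E
```

```text
t 7.38 tcp [0.5229 0.0056 0.0439] [ 1.7999e+02 -1.5000e-01 -2.9600e+00] F [-0.4  0.1  6.5] w 0.0395
travel cm [-0.24  0.07  0.19] dr [ 0.01 -0.15 -1.46]
[0.185 0.132 0.057]
```

The pin is seated, shown at (258,235). Its foot bottomed at the expected height, with 3.7 N of contact. The boss is now gripped, but Fz is +6.5 N, so I'll ease up 1 mm and slide towards the corner while squaring the bracket.

Call:
send_rows(
  series=[
    {"travel": [0, 0, -0.05], "dr": [0, 0, 0], "claw": 3.7},
    {"travel": [0, 0, -0.1], "dr": [0, 0, 0], "claw": 3.7},
    {"travel": [0, 0, -0.1], "dr": [0, 0, 0], "claw": 3.7},
  ],
)

```text
time_s: 7.73
tool_pos: [0.5224, 0.0055, 0.0439]
tool_rot: [-180.0, -0.1, -3.0]
force: [2.3, -0.3, 1.4]
grip_width: 0.0398
```

Call:
send_rows(
  series=[
    {"travel": [0.1, -0.1, 0], "dr": [0, 0, 0], "claw": 3.7},
    {"travel": [0.3, -0.4, 0], "dr": [0, 0, -0.2], "claw": 3.7},
    {"travel": [0.6, -0.8, 0], "dr": [0, 0, -0.5], "claw": 3.7},
    {"travel": [0.9, -1.2, 0], "dr": [0, 0, -0.8], "claw": 3.7},
    {"travel": [1.2, -1.6, 0], "dr": [0, 0, -1.1], "claw": 3.7},
    {"travel": [1.5, -2.0, 0], "dr": [0, 0, -1.5], "claw": 3.7},
    {"travel": [1.8, -2.4, 0], "dr": [0, 0, -1.5], "claw": 3.7},
    {"travel": [2.1, -2.8, 0], "dr": [0, 0, -1.5], "claw": 3.7},
    {"travel": [2.25, -3.1, 0], "dr": [0, 0, -1.5], "claw": 3.7},
    {"travel": [2.25, -3.1, 0], "dr": [0, 0, -1.5], "claw": 3.7},
    {"travel": [2.25, -3.1, 0], "dr": [0, 0, -1.5], "claw": 3.7},
  ],
)

```text
time_s: 8.65
tool_pos: [0.5456, 0.0341, 0.0438]
tool_rot: [179.9, 0.0, -1.5]
force: [0.2, -2.6, 4.6]
grip_width: 0.0401
```

```bash
python3 - <<'E'
from h import *
mv([.556,.041,.043],-1.5);print(env.get_obs()["wrist_torque"].round(3))
t=env.read_camera("top");s=env.read_camera("scene")
A=cv2.resize(s[215:305,265:365],(430,387),interpolation=cv2.INTER_CUBIC)
B=cv2.resize(t[162:280,270:360],(360,472),interpolation=cv2.INTER_CUBIC)
o=np.zeros((472,790,3),np.uint8);o[:387,:430]=A;o[:,430:]=B
cv2.imwrite("pics/c4.png",np.clip(o*1.4,0,255).astype(np.uint8))
E
```

```text
t 8.65 tcp [0.5456 0.0341 0.0438] [ 1.799e+02  5.000e-02 -1.510e+00] F [ 0.2 -2.6  4.6] w 0.0401
travel cm [ 1.02 -0.72  0.08] dr [ 0.1   0.05 -0.01]
[-0.285  0.095 -0.024]
```

View pics/c4.png

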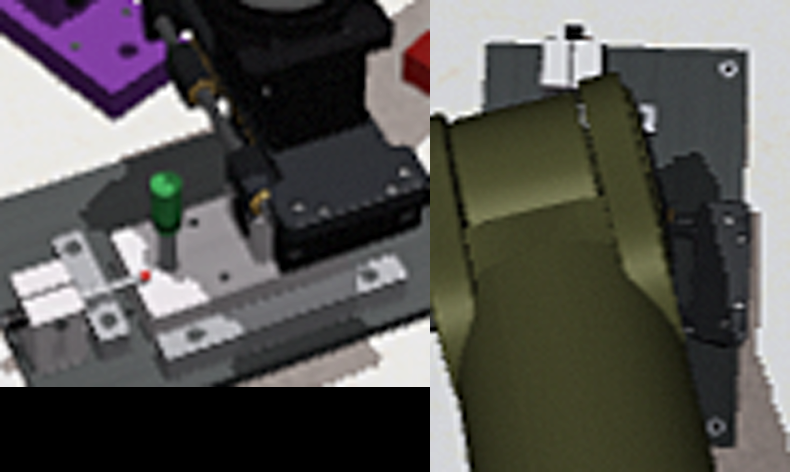

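The scene crop shows the pin upright at (165,200) and a gap of a few mm left to the side fence. Next I'll feel for the side fence.

Call:
send_rows(
  series=[
    {"travel": [0, -0.1, 0], "dr": [0, 0, 0], "claw": 3.7},
    {"travel": [0, -0.2, 0], "dr": [0, 0, 0], "claw": 3.7},
    {"travel": [0, -0.3, 0], "dr": [0, 0, 0], "claw": 3.7},
    {"travel": [0, -0.4, 0], "dr": [0, 0, 0], "claw": 3.7},
    {"travel": [0, -0.5, 0], "dr": [0, 0, 0], "claw": 3.7},
    {"travel": [0, -0.5, 0], "dr": [0, 0, 0], "claw": 3.7},
    {"travel": [0, -0.5, 0], "dr": [0, 0, 0], "claw": 3.7},
  ],
)

```text
time_s: 9.33
tool_pos: [0.546, 0.0383, 0.0439]
tool_rot: [179.9, 0.0, -1.5]
force: [-0.1, -4.0, 5.2]
grip_width: 0.0401
```

Call:
send_rows(
  series=[
    {"travel": [0, -0.05, 0], "dr": [0, 0, 0], "claw": 3.7},
    {"travel": [0, -0.1, 0], "dr": [0, 0, 0], "claw": 3.7},
    {"travel": [0, -0.1, 0], "dr": [0, 0, 0], "claw": 3.7},
  ],
)

```text
time_s: 9.58
tool_pos: [0.5461, 0.0394, 0.0439]
tool_rot: [179.9, 0.0, -1.5]
force: [0.1, -4.5, 4.9]
grip_width: 0.0399
```

Call:
send_rows(
  series=[
    {"travel": [0, -0.05, 0], "dr": [0, 0, 0], "claw": 3.7},
    {"travel": [0, -0.1, 0], "dr": [0, 0, 0], "claw": 3.7},
    {"travel": [0, -0.1, 0], "dr": [0, 0, 0], "claw": 3.7},
  ],
)

```text
time_s: 9.83
tool_pos: [0.5461, 0.0404, 0.0439]
tool_rot: [179.9, 0.0, -1.5]
force: [0.1, -4.5, 5.3]
grip_width: 0.04
```

```bash
python3 - <<'E'
from h import *
mv([.556,.041,.043],-1.5);print(env.get_obs()["wrist_torque"].round(3))
E
```

```text
t 9.83 tcp [0.5461 0.0404 0.0439] [179.87   0.    -1.54] F [ 0.1 -4.5  5.3] w 0.04
travel cm [ 0.99 -0.08  0.09] dr [ 0.13  0.   -0.04]
[-0.788  0.022 -0.081]
```

Call:
send_rows(
  series=[
    {"travel": [0, -0.05, 0], "dr": [0, 0, 0], "claw": 3.7},
    {"travel": [0, -0.1, 0], "dr": [0, 0, 0], "claw": 3.7},
    {"travel": [0, -0.1, 0], "dr": [0, 0, 0], "claw": 3.7},
  ],
)

```text
time_s: 10.08
tool_pos: [0.5462, 0.0415, 0.0438]
tool_rot: [179.9, 0.0, -1.5]
force: [0.2, -4.1, 5.6]
grip_width: 0.0399
```

Call:
send_rows(
  series=[
    {"travel": [0, -0.05, 0], "dr": [0, 0, 0], "claw": 3.7},
    {"travel": [0, -0.1, 0], "dr": [0, 0, 0], "claw": 3.7},
    {"travel": [0, -0.1, 0], "dr": [0, 0, 0], "claw": 3.7},
  ],
)

```text
time_s: 10.33
tool_pos: [0.5461, 0.0416, 0.0439]
tool_rot: [179.8, 0.0, -1.6]
force: [-1.0, -5.5, 5.0]
grip_width: 0.0399
```

```bash
python3 - <<'E'
from h import *
mv([.556,.041,.043],-1.5);print(env.get_obs()["wrist_torque"].round(3))
E
```

```text
t 10.33 tcp [0.5461 0.0416 0.0439] [ 1.7981e+02  1.0000e-02 -1.5700e+00] F [-1.  -5.5  5. ] w 0.0399
travel cm [0.99 0.04 0.09] dr [ 0.19  0.01 -0.07]
[-1.027  0.075 -0.151]
```

Call:
send_rows(
  series=[
    {"travel": [0.05, -0.05, 0], "dr": [0, 0, 0.2], "claw": 3.7},
    {"travel": [0.15, -0.05, 0], "dr": [0, 0, 0.4], "claw": 3.7},
    {"travel": [0.25, -0.05, 0], "dr": [0, 0, 0.4], "claw": 3.7},
    {"travel": [0.35, -0.05, 0], "dr": [0, 0, 0.4], "claw": 3.7},
    {"travel": [0.45, -0.05, 0], "dr": [0, 0, 0.4], "claw": 3.7},
    {"travel": [0.55, -0.05, 0], "dr": [0, 0, 0.4], "claw": 3.7},
    {"travel": [0.65, -0.05, 0], "dr": [0, 0, 0.4], "claw": 3.7},
    {"travel": [0.7, -0.05, 0], "dr": [0, 0, 0.4], "claw": 3.7},
    {"travel": [0.7, -0.05, 0], "dr": [0, 0, 0.4], "claw": 3.7},
  ],
)

```text
time_s: 11.08
tool_pos: [0.5496, 0.0416, 0.0437]
tool_rot: [179.7, 0.5, -1.9]
force: [-9.9, -6.7, 14.9]
grip_width: 0.0399
```

```bash
python3 - <<'E'
from h import *
mv([.556,.041,.043],-1.5);print(env.get_obs()["wrist_torque"].round(3))
E
```

```text
t 11.08 tcp [0.5496 0.0416 0.0437] [179.7    0.45  -1.93] F [-9.9 -6.7 14.9] w 0.0399
travel cm [0.65 0.04 0.06] dr [ 0.29  0.46 -0.43]
[-1.236  2.161  0.101]
```

```bash
python3 - <<'E'
from h import *
s=env.read_camera("scene");cv2.imwrite("pics/s5.png",s)
A=cv2.resize(s[215:305,265:375],(792,594),interpolation=cv2.INTER_CUBIC)
cv2.imwrite("pics/c5.png",np.clip(A*1.5,0,255).astype(np.uint8))
E
```

```text
(no output)
```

View pics/c5.png

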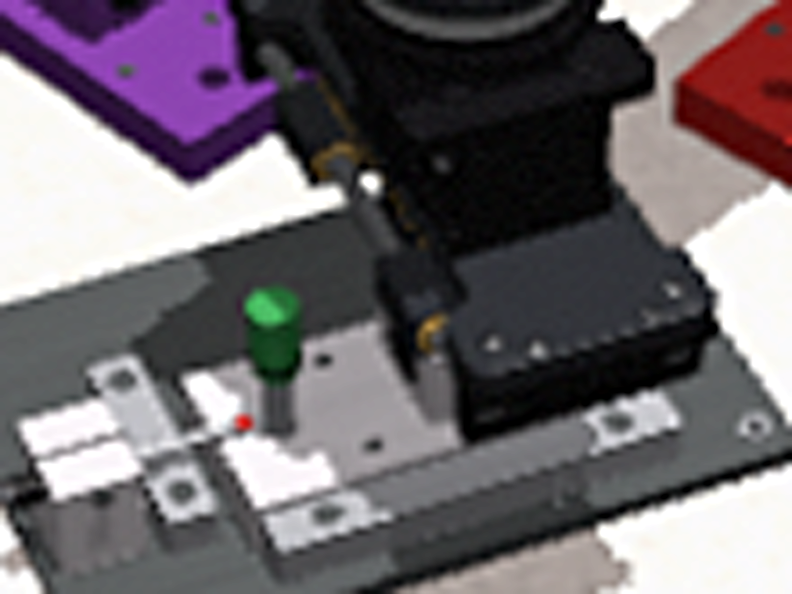

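The pin is at (275,360) with the probe tip just beside it at (243,422). The bracket is still about 10 mm from the end fence, held by friction because the tool is bearing down. I'll ease the tool up and back off the y preload.

Call:
send_rows(
  series=[
    {"travel": [-0.1, 0.05, -0.1], "dr": [0, 0, 0], "claw": 3.7},
    {"travel": [-0.2, 0.1, -0.2], "dr": [0, 0, 0], "claw": 3.7},
    {"travel": [-0.2, 0.1, -0.2], "dr": [0, 0, 0], "claw": 3.7},
  ],
)

```text
time_s: 11.38
tool_pos: [0.5491, 0.0416, 0.044]
tool_rot: [179.9, 0.2, -1.9]
force: [-0.8, -4.8, -4.9]
grip_width: 0.04
```

```bash
python3 - <<'E'
from h import *
mv([.556,.041,.043],-1.5);print(env.get_obs()["wrist_torque"].round(3))
E
```

```text
t 11.38 tcp [0.5491 0.0416 0.044 ] [179.85   0.22  -1.9 ] F [-0.8 -4.8 -4.9] w 0.04
travel cm [0.69 0.04 0.1 ] dr [ 0.15  0.22 -0.4 ]
[-1.313  0.306  0.093]
```

Call:
send_rows(
  series=[
    {"travel": [0.1, 0.02, 0.02], "dr": [0, 0, 0], "claw": 3.7},
    {"travel": [0.2, 0.02, 0.02], "dr": [0, 0, 0], "claw": 3.7},
    {"travel": [0.3, 0.02, 0.02], "dr": [0, 0, 0], "claw": 3.7},
    {"travel": [0.4, 0.02, 0.02], "dr": [0, 0, 0], "claw": 3.7},
    {"travel": [0.4, 0.02, 0.02], "dr": [0, 0, 0], "claw": 3.7},
  ],
)

```text
time_s: 11.8
tool_pos: [0.5525, 0.0416, 0.0438]
tool_rot: [179.9, 0.3, -1.9]
force: [-2.6, -5.7, -2.3]
grip_width: 0.0401
```

```bash
python3 - <<'E'
from h import *
mv([.556,.041,.043],-1.5);print(env.get_obs()["wrist_torque"].round(3))
E
```

```text
t 11.8 tcp [0.5525 0.0416 0.0438] [179.85   0.33  -1.89] F [-2.6 -5.7 -2.3] w 0.0401
travel cm [0.35 0.05 0.08] dr [ 0.15  0.33 -0.39]
[-1.29   0.695  0.094]
```

Call:
send_rows(
  series=[
    {"travel": [0.1, 0, 0], "dr": [0, 0, 0], "claw": 3.7},
    {"travel": [0.2, 0, 0], "dr": [0, 0, 0], "claw": 3.7},
    {"travel": [0.3, 0, -0.01], "dr": [0, 0, 0], "claw": 3.7},
    {"travel": [0.3, 0, -0.01], "dr": [0, 0, 0], "claw": 3.7},
  ],
)

```text
time_s: 12.13
tool_pos: [0.5554, 0.0415, 0.0438]
tool_rot: [179.9, 0.3, -1.9]
force: [-3.3, -5.9, -2.9]
grip_width: 0.04
```

Call:
send_rows(
  series=[
    {"travel": [0.1, 0, 0], "dr": [0, 0, 0], "claw": 3.7},
    {"travel": [0.2, 0, -0.01], "dr": [0, 0, 0], "claw": 3.7},
    {"travel": [0.2, 0, -0.01], "dr": [0, 0, 0], "claw": 3.7},
  ],
)

```text
time_s: 12.38
tool_pos: [0.5573, 0.0414, 0.0438]
tool_rot: [179.8, 0.4, -1.9]
force: [-4.2, -5.7, -3.1]
grip_width: 0.0399
```

```bash
python3 - <<'E'
from h import *
mv([.556,.041,.043],-1.5);print(env.get_obs()["wrist_torque"].round(3))
E
```

```text
t 12.38 tcp [0.5573 0.0414 0.0438] [179.85   0.35  -1.89] F [-4.2 -5.7 -3.1] w 0.0399
travel cm [-0.13  0.05  0.08] dr [ 0.15  0.35 -0.39]
[-1.255  0.772  0.032]
```

Call:
send_rows(
  series=[
    {"travel": [0.05, 0, 0], "dr": [0, 0, 0], "claw": 3.7},
    {"travel": [0.1, 0, 0], "dr": [0, 0, 0], "claw": 3.7},
    {"travel": [0.1, 0, 0], "dr": [0, 0, 0], "claw": 3.7},
  ],
)

```text
time_s: 12.63
tool_pos: [0.5582, 0.0414, 0.0438]
tool_rot: [179.8, 0.4, -1.9]
force: [-3.4, -4.6, -2.8]
grip_width: 0.0399
```

Call:
send_rows(
  series=[
    {"travel": [0.05, 0, 0], "dr": [0, 0, 0], "claw": 3.7},
    {"travel": [0.1, 0, 0], "dr": [0, 0, 0], "claw": 3.7},
    {"travel": [0.1, 0, 0], "dr": [0, 0, 0], "claw": 3.7},
  ],
)

```text
time_s: 12.88
tool_pos: [0.5586, 0.0414, 0.0438]
tool_rot: [179.8, 0.4, -1.9]
force: [-4.9, -5.2, -1.7]
grip_width: 0.04
```

Call:
send_rows(
  series=[
    {"travel": [0.05, 0, 0], "dr": [0, 0, 0], "claw": 3.7},
    {"travel": [0.1, 0, 0], "dr": [0, 0, 0], "claw": 3.7},
    {"travel": [0.1, 0, 0], "dr": [0, 0, 0], "claw": 3.7},
  ],
)

```text
time_s: 13.13
tool_pos: [0.5586, 0.0414, 0.0438]
tool_rot: [179.8, 0.6, -1.9]
force: [-9.1, -5.3, 1.9]
grip_width: 0.0399
```

```bash
python3 - <<'E'
from h import *
mv([.556,.041,.043],-1.5);print(env.get_obs()["wrist_torque"].round(3))
s=env.read_camera("scene");cv2.imwrite("pics/s6.png",s)
A=cv2.resize(s[225:305,255:365],(792,576),interpolation=cv2.INTER_CUBIC)
cv2.imwrite("pics/c6.png",np.clip(A*1.5,0,255).astype(np.uint8))
E
```

```text
t 13.13 tcp [0.5586 0.0414 0.0438] [179.82   0.56  -1.89] F [-9.1 -5.3  1.9] w 0.0399
travel cm [-0.26  0.05  0.08] dr [ 0.18  0.56 -0.39]
[-1.187  1.657  0.108]
```

View pics/c6.png

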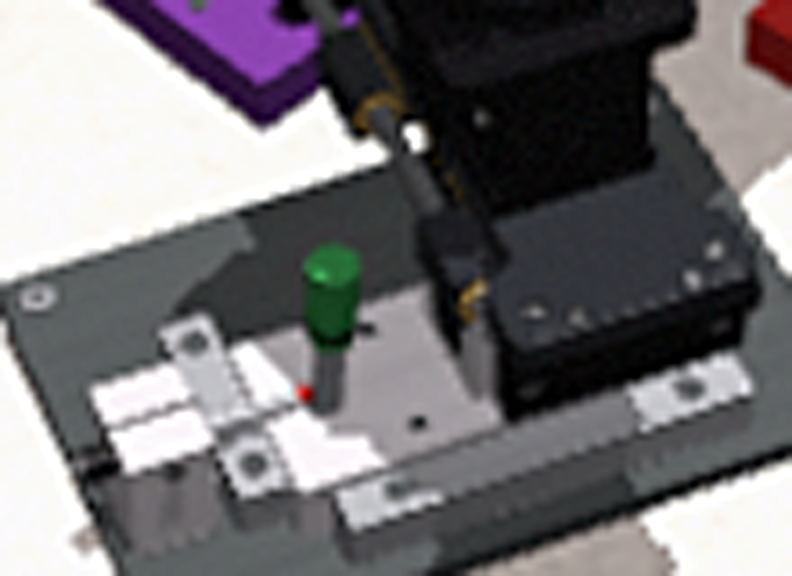

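The crop shows the bracket end flush at the end fence, with the probe ball at (305,395) against the pin shank at (328,380). Now a squareness test: small yaw nudges while pressed, watching yaw and moment.

Call:
send_rows(
  series=[
    {"travel": [0, -0.1, 0], "dr": [0, 0, -0.4], "claw": 3.7},
    {"travel": [0, -0.2, 0], "dr": [0, 0, -0.8], "claw": 3.7},
    {"travel": [0, -0.2, 0], "dr": [0, 0, -0.8], "claw": 3.7},
  ],
)

```text
time_s: 13.43
tool_pos: [0.5587, 0.0415, 0.0438]
tool_rot: [179.7, 0.6, -1.2]
force: [-7.5, -8.8, 1.4]
grip_width: 0.0398
```

```bash
python3 - <<'E'
from h import *
mv([.556,.041,.043],-1.5);print(env.get_obs()["wrist_torque"].round(3))
E
```

```text
t 13.43 tcp [0.5587 0.0415 0.0438] [179.72   0.57  -1.25] F [-7.5 -8.8  1.4] w 0.0398
travel cm [-0.27  0.05  0.08] dr [0.28 0.57 0.25]
[-1.752  1.75  -0.35 ]
```

Call:
send_rows(
  series=[
    {"travel": [0, 0, 0], "dr": [0, 0, 0.5], "claw": 3.7},
    {"travel": [0, 0, 0], "dr": [0, 0, 1], "claw": 3.7},
    {"travel": [0, 0, 0], "dr": [0, 0, 1.2], "claw": 3.7},
    {"travel": [0, 0, 0], "dr": [0, 0, 1.2], "claw": 3.7},
  ],
)

```text
time_s: 13.77
tool_pos: [0.5591, 0.0415, 0.0439]
tool_rot: [179.7, 0.5, -2.3]
force: [-8.1, -9.2, 2.1]
grip_width: 0.0404
```

```bash
python3 - <<'E'
from h import *
mv([.556,.041,.043],-1.5);print(env.get_obs()["wrist_torque"].round(3))
E
```

```text
t 13.77 tcp [0.5591 0.0415 0.0439] [179.68   0.51  -2.31] F [-8.1 -9.2  2.1] w 0.0404
travel cm [-0.3   0.06  0.09] dr [ 0.31  0.51 -0.81]
[-1.804  1.665  0.353]
```

Call:
send_rows(
  series=[
    {"travel": [0, 0, 0], "dr": [0, 0, -0.3], "claw": 3.7},
    {"travel": [0, 0, 0], "dr": [0, 0, -0.5], "claw": 3.7},
    {"travel": [0, 0, 0], "dr": [0, 0, -0.5], "claw": 3.7},
    {"travel": [0, 0, 0], "dr": [0, 0, -0.5], "claw": 3.7},
  ],
)

```text
time_s: 14.1
tool_pos: [0.559, 0.0415, 0.0438]
tool_rot: [179.7, 0.5, -1.9]
force: [-6.8, -8.8, 1.4]
grip_width: 0.0399
```

```bash
python3 - <<'E'
from h import *
mv([.556,.041,.043],-1.8);print(env.get_obs()["wrist_torque"].round(3))
s=env.read_camera("scene");cv2.imwrite("pics/s7.png",s)
def red(f):
    im=cv2.imread(f);h=cv2.cvtColor(im,cv2.COLOR_BGR2HSV);m=cv2.inRange(h,(0,120,60),(8,255,255))|cv2.inRange(h,(172,120,60),(180,255,255))
    k=np.zeros_like(m);k[268:295,270:315]=m[268:295,270:315];w=k.astype(float)*0+np.where(k>0,im[:,:,2].astype(float)-im[:,:,1],0);ys,xs=np.nonzero(k)
    W=w[ys,xs];u=[(xs*W).sum()/W.sum(),(ys*W).sum()/W.sum()];return np.round(u,2),len(xs),plane("scene",[u],.042).round(4)
for f in("scene0","s4","s5","s6","s7"):print(f,*red(f"pics/{f}.png"))
def green(f):
    im=cv2.imread(f);h=cv2.cvtColor(im,cv2.COLOR_BGR2HSV);m=cv2.inRange(h,(45,80,30),(85,255,255));m[:230]=0;m[300:]=0;p=cv2.findNonZero(m).reshape(-1,2);return p.mean(0),plane("scene",[p.mean(0)],.082).round(4),cv2.minAreaRect(p)
for f in("s4","s5","s6","s7"):print(f,*green(f"pics/{f}.png"))
A=cv2.resize(s[235:305,255:355],(800,560),interpolation=cv2.INTER_CUBIC)
cv2.imwrite("pics/c7.png",np.clip(A*1.5,0,255).astype(np.uint8))
E
```

```text
t 14.1 tcp [0.559  0.0415 0.0438] [179.72   0.53  -1.92] F [-6.8 -8.8  1.4] w 0.0399
travel cm [-0.3   0.06  0.09] dr [ 0.28  0.53 -0.12]
[-1.772  1.616 -0.223]
scene0 [298.48 278.51] 4 [[0.6196 0.0389 0.042 ]]
s4 [298.47 278.5 ] 4 [[0.6196 0.0389 0.042 ]]
s5 [298.46 278.51] 4 [[0.6197 0.0389 0.042 ]]
s6 [296.71 279.24] 3 [[0.624  0.0392 0.042 ]]
s7 [297.01 279.17] 4 [[0.6233 0.0393 0.042 ]]
s4 [307.12 248.76] [[ 5.807e-01 -4.000e-04  8.200e-02]] ((307.0, 250.0), (14.0, 6.0), 90.0)
s5 [302.53932584 264.23595506] [[0.6079 0.0364 0.082 ]] ((302.5, 265.0), (14.0, 7.0), 90.0)
s6 [300.56521739 265.        ] [[0.6127 0.0366 0.082 ]] ((300.5, 266.0), (14.0, 7.0), 90.0)
s7 [300.56521739 265.26086957] [[0.613  0.0373 0.082 ]] ((300.5, 266.0), (14.0, 7.0), 90.0)
```

View pics/c7.png

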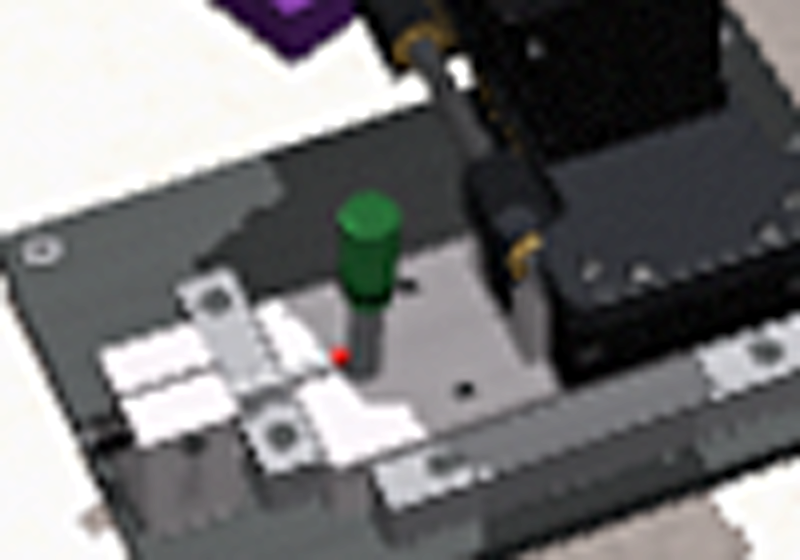

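The probe is pushed in about 4 mm, and the pin is upright at (368,250). I'll firm up the x press a little to be sure of the end fence.

Call:
send_rows(
  series=[
    {"travel": [0.05, 0, 0], "dr": [0, 0, 0], "claw": 3.7},
    {"travel": [0.1, 0, 0], "dr": [0, 0, 0], "claw": 3.7},
    {"travel": [0.15, 0, 0], "dr": [0, 0, 0], "claw": 3.7},
    {"travel": [0.15, 0, 0], "dr": [0, 0, 0], "claw": 3.7},
    {"travel": [0.15, 0, 0], "dr": [0, 0, 0], "claw": 3.7},
  ],
)

```text
time_s: 14.57
tool_pos: [0.559, 0.0415, 0.0438]
tool_rot: [179.7, 0.7, -1.9]
force: [-10.4, -8.4, 5.1]
grip_width: 0.0398
```

```bash
python3 - <<'E'
from h import *
mv([.556,.041,.043],-1.8);print(env.get_obs()["wrist_torque"].round(3))
for i in range(3):
    im=env.read_camera("scene").astype(float);w=np.clip(im[268:295,285:308,2]-im[268:295,285:308,1]-25,0,None)
    ys,xs=np.mgrid[268:295,285:308];u=[(xs*w).sum()/w.sum(),(ys*w).sum()/w.sum()];print(np.round(u,2),plane("scene",[u],.042).round(4))
for f in("scene0","s6","s7"):
    im=cv2.imread(f"pics/{f}.png").astype(float);w=np.clip(im[268:295,285:308,2]-im[268:295,285:308,1]-25,0,None);u=[(xs*w).sum()/w.sum(),(ys*w).sum()/w.sum()];print(f,np.round(u,2),plane("scene",[u],.042).round(4))
E
```

```text
t 14.57 tcp [0.559  0.0415 0.0438] [179.69   0.71  -1.9 ] F [-10.4  -8.4   5.1] w 0.0398
travel cm [-0.3   0.06  0.08] dr [ 0.31  0.71 -0.1 ]
[-1.765  2.424 -0.161]
[296.77 279.05] [[0.6236 0.0388 0.042 ]]
[296.78 279.06] [[0.6236 0.0388 0.042 ]]
[296.77 279.05] [[0.6236 0.0388 0.042 ]]
scene0 [298.42 278.45] [[0.6197 0.0387 0.042 ]]
s6 [296.77 279.05] [[0.6237 0.0388 0.042 ]]
s7 [296.99 278.95] [[0.6231 0.0387 0.042 ]]
```

Call:
send_rows(
  series=[
    {"travel": [0.05, -0.05, 0], "dr": [0, 0, 0], "claw": 3.7},
    {"travel": [0.05, -0.05, 0], "dr": [0, 0, 0], "claw": 3.7},
    {"travel": [0.05, -0.05, 0], "dr": [0, 0, 0], "claw": 3.7},
    {"travel": [0.05, -0.05, 0], "dr": [0, 0, 0], "claw": 3.7},
    {"travel": [0.05, -0.05, 0], "dr": [0, 0, 0], "claw": 3.7},
    {"travel": [0.05, -0.05, 0], "dr": [0, 0, 0], "claw": 3.7},
  ],
)

```text
time_s: 15.22
tool_pos: [0.5591, 0.0415, 0.0438]
tool_rot: [179.6, 0.8, -1.9]
force: [-12.7, -9.3, 7.5]
grip_width: 0.0401
```

```bash
python3 - <<'E'
from h import *
mv([.559,.0415,.0438],-1.8);print(env.get_obs()["wrist_torque"].round(3))
im=env.read_camera("scene").astype(float);w=np.clip(im[268:295,285:308,2]-im[268:295,285:308,1]-25,0,None)
ys,xs=np.mgrid[268:295,285:308];u=[(xs*w).sum()/w.sum(),(ys*w).sum()/w.sum()];print(np.round(u,2))
print(env.sign_off())
E
```

```text
t 15.22 tcp [0.5591 0.0415 0.0438] [179.64   0.77  -1.91] F [-12.7  -9.3   7.5] w 0.0401
travel cm [-0.01  0.    0.  ] dr [ 0.36  0.77 -0.1 ]
[-1.898  2.724 -0.016]
[296.77 279.05]
the job is handed in; nothing more can be done
None
```

The job is handed in at about 15 s on the robot's clock. The green gauge pin stands fully down in the bracket's bore, and the gripper is still holding the bracket against both fences. No verdict came back.

**Pin:** I took it from the middle hole of the rack and stood it in the bore before moving the bracket. It bottomed at the expected height with 3.7 N of contact. It was upright and seated in every later picture.

**Bracket:** I gripped it by the boss, slid it to the side fence, then along that fence to the end fence. On the way it stuck once, when the tool bore down with 15 N. I eased the tool up and continued.

**Last checks:**
- **Press:** about 12.7 N against the end fence and 9.3 N against the side fence. The tool stopped moving in both directions.
- **Probe:** the tip moved in about 4 mm by camera, inside the expected 3 to 5 mm, and its pixel position was steady over the last pictures.
- **Squareness:** I judged this from the moment about the vertical (about 0 N m at the end) and the stop against both fences. The arm hid the fixture from the top camera, so I have no direct picture of it.

**Anomalies:**
- A small yaw test briefly backed the bracket off the end fence by about 0.5 mm. Pressing harder in x brought it back.
- The tool itself tilts about 0.8 degrees under the press.

I did not touch the other gauges, parts or tools.

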